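Set the stone-setting hammer to seven and open its air

TASK

Set the hammer stand for the next job: press the knurled sleeve down and turn it clockwise to value 7 (the seven pips), and let it spring fully back up so that it locks there. Only then push the air-valve lever all the way over, away from its starting side; leave the mug, the bur stand and the jar where they are.

Things in the scene. Friction and masses are not known exactly. Their poses are not given: they have to be found in the camera images.
- stand: Steel stand of a stone-setting hammer, fixed to the bench. Origin: centre of the underside of its foot plate (190 mm along x, 130 mm along y, 12 mm thick, with a 100 mm wide tongue towards +y under the air valve). z up; the hammer leans to the stand's -x, 35 degrees from vertical. Two cheek plates up to 105 mm high clamp its barrel.
- unit: The fixed, inclined hammer. Origin: centre of the upper face of its aluminium scale disc (116 mm wide, 13 mm thick), 155 mm above the bench. z: the sleeve's axis, upwards; x: up the disc's slope; y: the stand's y. Values 0 to 8 lie 30 to 55 mm from the axis: a bar for 0, then groups of 1 to 8 black pips. Value n is at angle 120 - 30 n degrees from x towards y. Barrel below: 46 mm wide.
- sleeve_grip (a point): Grip point on the axis of the knurled steel sleeve, 45 mm above the disc when the sleeve is up. The sleeve is a round cylinder 44 mm in diameter, from 9 to 69 mm above the disc (a 20 mm cap in its middle stands 4 mm higher); a pointer tongue at its foot reaches 31 mm from the axis. It turns only while pressed down.
- sleeve_mark (a point): The tip of the sleeve's pointer, 31 mm from the axis, 11 mm above the disc when up. A bright line 5 mm wide runs from it up the side and over the top of the sleeve. It points at the value that is set; at value 7 it points along the stand's -y, straight away from the air valve, at value 4 up the disc's slope.
- sleeve (a joint): The sleeve's angle in rad: 0 at value 0, growing clockwise seen from above, 0.5236 (30 degrees) a value, so 3.665 at value 7; stops beyond 0 and 8. A click is felt at every value (about 0.1 N m).
- press (a joint): How far the sleeve is pressed down its axis in m: 0 fully up, 0.008 at the stop. A spring pushes it up with 6 N at 0 and 12 N at the stop. Above 0.006 it turns, with clicks; below, a key locks it. Let go near a value it springs up and locks; let go right between two values it may stay down.
- valve (a joint): The air valve's lever in rad: 0 shut, leaning to the stand's -x; 1.0 fully over to the stand's +x, open. It stays where it is left and needs about 1 N at the tip.
- valve_tip (a point): Centre of the black ball (26 mm wide) at the end of the valve's lever, a 10 mm rod, 90 mm from its pivot to the ball; the pivot is 34 mm above the bench at stand x -20 mm, y 165 mm, its axis the stand's y. The brass valve block below is 70 x 50 x 25 mm, on the foot plate.
- mug: A green mug, 84 mm wide, 105 mm high, near the stand's right (-y) side. Origin: centre of its underside.
- burs: A stepped blue round stand full of burs, 120 mm in diameter, 100 mm high with the burs, behind the hammer stand. Origin: centre of its underside.
- jar: A glass jar with a steel lid, 64 mm wide, 70 mm high, behind the hammer stand. Origin: centre of its underside.

How it is judged:
By the outcome, as a careful person would: the job done as asked, in the order asked, and still so for the second after the job is handed in, with the robot touching nothing.
It also fails if it takes over 61 s, if anything falls off the work surface, if the arm or the gripper's body presses on something with over 40 N, if the wrist force passes 120 N, or if a joint passes its speed limit or range.

ROBOT

A 6-joint arm with a two-finger parallel gripper is mounted at the origin on the work surface. World frame = base frame: x ahead of the robot, y to its left, z up, the work surface at z = 0. Lengths are in m, angles in degrees, forces in N, time in s.
With the tool pointing down it reaches from about 0.325 to 0.775 m from the base axis. Payload 5.5 kg.
Tool frame: the origin (TCP) lies between the finger pads; the fingertips stand r.nose_length ahead of it and the grasp point (between the pads) lies 2 mm behind it (r.nose_length is the distance from the TCP to the fingertips, in m); z points along the fingers, y is the line along which they close (so a half turn about z gives the same grasp; the last joint's range is limited). The gripper opens to 85 mm and grips with 20 to 120 N. Pads are 22 mm wide; open, the fingers measure 114 mm over their backs; the gripper's body (76 mm by 85 mm) begins 54 mm behind the grasp point. The pads swing forward as they close: fully open they stand 13 mm farther back than shut.
Start: joints at [-72.519, 5.22, 70.514, -0, 104.267, -3.249], TCP at [0.212, -0.561, 0.248] pointing down, gripper open.
Joint ranges: [-164.24, 164.24], [-49.07, 125.15], [9.68, 141.18], [-86.29, 266.29], [3.28, 154.24], [-151.56, 151.56]. Speed limits (degrees/s): [147.25, 147.25, 172.46, 180, 180, 180].

INTERFACE

Orientations are given as [roll, pitch, yaw] about the fixed x, y, z axes, in that order (R = Rz(yaw) Ry(pitch) Rx(roll)).
In Python, from plant import r gives the robot as it stands. The module is installed in compiled form; this text tells all that it offers.
- The arm moves only by the tool move_arm, never from a script. Its argument "increments" is a list of rows, each an object of numbers: "dx", "dy", "dz": the shift along the tool's x, y, z normalised to -1 to 1, where 1 is 400 mm; "turn": the turn about the tool's z normalised to -1 to 1, where 1 is 1.5 rad; "claw": the opening, from 0 (shut) to 1 (fully open). In form: [{"dx": .., "dy": .., "dz": .., "turn": .., "claw": ..}, ...]. A call has exactly 5 rows; each row is the pose to reach, as a shift and turn from the pose commanded when the call began, along the tool's axes at that moment; what a row does not reach only later rows make up. A row lasts 1/10 s, in which the tool goes at most 50 mm and 8.59 degrees, less where a joint would pass 70% of its speed; a pose out of reach is approached as far as the arm can. A call with a number of a shift or a turn outside -1 to 1 is refused whole. A call with a gripper value outside its range is refused whole. The fingers move at their own pace and stop on an object; "newtons" is the grip in N (left out, the last holds). Time passes only in rows, so rows that repeat a pose let the fingers close, or fill a call up. It gives the time, the measured TCP pose, the force, the opening and the grip force at its end, in the units of the state.
- r.sense(): the state, without advancing time (a new reading comes with each control period).
- r.camera(name): name is "scene" or "top"; returns (picture, depth): 480x640x3 uint8, red, green, blue; 480x640 float32, m along the optical axis (not along the pixel's ray), 0 where there is no reading.
- r.camera_model(name): a dict with "fov_y" (degrees; the focal length in pixels is half the picture's height over the tangent of half this angle, whatever the lens; pixels are square), "cx", "cy" (the principal point, pixels), "dist_coeffs" ([k1, k2, p1, p2, k3] as OpenCV has them; the pictures are not rectified), "T" (4x4, takes a point from camera to world coordinates). Camera axes: x right, y down, z forward; pixel columns grow to the right and rows downward; lengths in m; the calibration is good to about 2 mm. A picture is of the moment at which its call begins. camera_model takes no time and is no camera call.
- r.hand_in(): hands the job in; it is judged then, once.
The state is a dict: "clock": time; "joints": joint angles; "joint_velocities": joint speeds; "joint_efforts": joint torques, N m; "tool_pos": TCP position; "tcp_rot": TCP orientation; "force": force on the tool from outside, world axes, zero at the start; "torque": the same for the moment, N m; "width": finger opening in m; "grasp_force": force on a finger pad.
Only numpy, scipy, OpenCV 4.12 (cv2) and the standard library are available. Lean on these libraries where they do the work, as an engineer would, in place of code of your own. Each camera call takes 0.05 s, during which the arm holds its last target. There are 200 camera calls.

## Working session

There is one attempt and no reset: what is moved stays moved. The work goes in short steps, Python scripts to look and compute and a tool call to move; the robot and the scene stay as the last step left them, time stands still between calls to the robot, and variables do not carry over. Pictures are saved under pics/ and viewed, at most 10 in all, crops included, and the job is handed in when it is done.

Besides the shell and the picture viewer there is one more tool, called after ">>>" as name(argument=value, ...) on one line, values as JSON. move_arm: Moves the arm, as the interface text tells. Scaled input: -1 to 1 covers 400 mm each way for a shift and 1.5 rad each way for a turn. Its arguments: {"type":"object","properties":{"increments":{"type":"array"},"newtons":{"type":"number"}},"required":["increments"]}

```bash
mkdir -p pics; python3 - <<'E'
from plant import r
import cv2,numpy as np
print(r.sense(), r.nose_length)
for n in("scene","top"):
    p,d=r.camera(n); cv2.imwrite(f"pics/{n}0.png",p[:,:,::-1]); np.save(f"pics/{n}0.npy",d)
    m=r.camera_model(n); print(m)
E
```

```text
{'clock': 0.0, 'joints': array([-7.25194315e+01,  5.26206543e+00,  7.05834645e+01, -1.68454763e-04,
        1.04264235e+02, -3.24869735e+00]), 'joint_velocities': array([ 0.12332036, -0.01790305, -0.00651918,  0.05753471,  0.00641551,
        0.09956144]), 'joint_efforts': array([ 2.64047276e-04, -4.58730054e+01, -4.18019807e+01,  1.18614102e-05,
        1.16825019e-02,  2.25824999e-05]), 'tool_pos': array([ 0.21229522, -0.5609255 ,  0.24714609]), 'tcp_rot': array([-1.79890403e+02, -6.05728058e-03,  2.07292187e+01]), 'force': array([ 1.40581634,  0.81120438, -0.03844575]), 'torque': array([0.05394799, 0.00616704, 0.01207455]), 'grasp_force': 0.0, 'width': 0.08556403977039155} 0.017
{'fov_y': 42.1939561375793, 'cx': 324.80976336920656, 'cy': 236.1524164704874, 'dist_coeffs': array([-0.09789542,  0.        ,  0.        ,  0.        ,  0.        ]), 'T': array([[ 0.65992276,  0.41173394, -0.62847205,  1.29852555],
       [ 0.75088534, -0.33253953,  0.57060377, -0.64125995],
       [ 0.02594514, -0.84846487, -0.52861538,  0.69893275],
       [ 0.        ,  0.        ,  0.        ,  1.        ]])}
{'fov_y': 55.968788559670784, 'cx': 323.0460660867741, 'cy': 232.24869985658486, 'dist_coeffs': array([-0.06746136,  0.        ,  0.        ,  0.        ,  0.        ]), 'T': array([[ 2.27250925e-02, -9.82692577e-01,  1.83844689e-01,
         4.86466259e-01],
       [-9.99741739e-01, -2.23079586e-02,  4.33712906e-03,
        -5.39534373e-02],
       [-1.60864826e-04, -1.83895770e-01, -9.82945736e-01,
         9.83386531e-01],
       [ 0.00000000e+00,  0.00000000e+00,  0.00000000e+00,
         1.00000000e+00]])}
```

View pics/scene0.png

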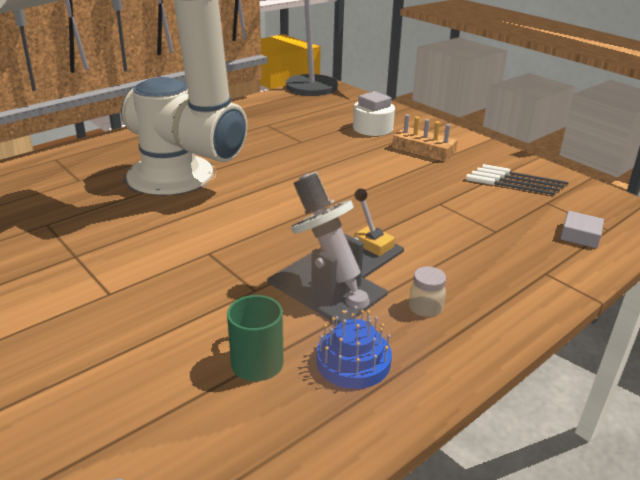

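View pics/top0.png

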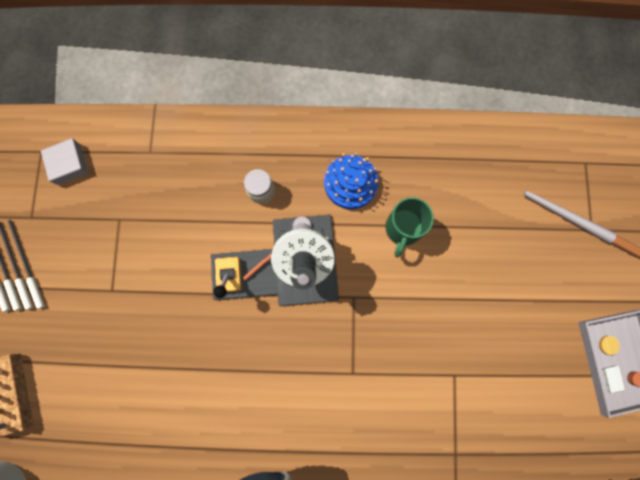

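```bash
python3 - <<'E'
import cv2
p=cv2.imread("pics/top0.png"); cv2.imwrite("pics/topc.png",cv2.resize(p[207:307,205:345],None,fx=5.7,fy=5.7,interpolation=cv2.INTER_CUBIC))
p=cv2.imread("pics/scene0.png"); cv2.imwrite("pics/scc.png",cv2.resize(p[165:325,260:420],None,fx=3.75,fy=3.75,interpolation=cv2.INTER_CUBIC))
E
```

```text
(no output)
```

View pics/topc.png

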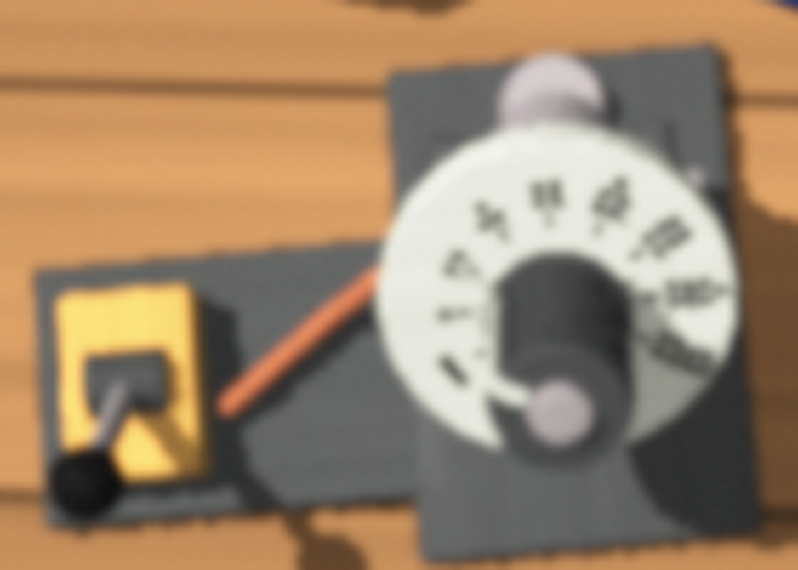

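View pics/scc.png

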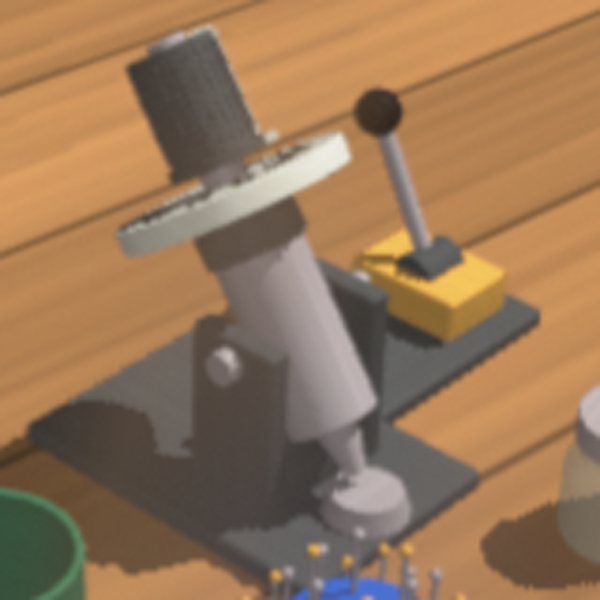

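```bash
cat > h.py <<'E'
import numpy as np,cv2
from plant import r
from scipy.spatial.transform import Rotation as R
from scipy.optimize import least_squares
def proj(n,P):
    m=r.camera_model(n);T=np.linalg.inv(m["T"]);f=240/np.tan(np.radians(m["fov_y"]/2))
    K=np.array([[f,0,m["cx"]],[0,f,m["cy"]],[0,0,1]])
    return cv2.projectPoints(np.atleast_2d(P).astype(float),cv2.Rodrigues(T[:3,:3])[0],T[:3,3],K,m["dist_coeffs"])[0][:,0]
a=np.radians(35)
Ru=np.array([[np.cos(a),0,-np.sin(a)],[0,1,0],[np.sin(a),0,np.cos(a)]])
def model(p):
    x,y,yaw,ux,uy,lean=p
    Rs=R.from_euler('z',yaw).as_matrix();t=np.array([x,y,0])
    S=lambda q:Rs@np.array(q)+t
    U=lambda q:S(Ru@np.array(q)+[ux,uy,.155])
    ball=lambda l:S([-.02+.09*np.sin(l),.165,.034+.09*np.cos(l)])
    return S,U,ball,Rs
E
cat > fit.py <<'E'
from h import *
def res(p):
    S,U,ball,_=model(p)
    t=np.array([[390,72],[718,45],[425,560],[762,528],[560,288],[560,412],[85,485]])/5.7+[204.6,206.6]
    P=[S([.095,.065,.012]),S([.095,-.065,.012]),S([-.095,.065,.012]),S([-.095,-.065,.012]),U([0,0,0]),U([0,0,.073]),ball(p[5])]
    s=np.array([[30,428],[478,478],[378,111],[172,42]])/3.75+[259.6,164.6]
    Q=[S([-.095,-.065,.012]),S([.095,.065,.012]),ball(p[5]),U([0,0,.073])]
    return np.r_[(proj("top",P)-t).ravel(),(proj("scene",Q)-s).ravel()]
f=least_squares(res,[.5,0,0,0,0,-.5],loss='soft_l1')
p=f.x;np.save("p.npy",p);print(p.round(4),res(p).reshape(-1,2).round(1).tolist())
S,U,ball,Rs=model(p)
print("grip",U([0,0,.045]),"axis",Rs@Ru[:,2],"ball",ball(p[5]),ball(p[5]+1), "orig",U([0,0,0]))
for n in range(9):
    th=np.radians(120-30*n);c=np.array([np.cos(th),np.sin(th)])
    print(n,((proj("top",[U([*(.031*c),.011]),U([*(.022*c),.069]),U([*(.042*c),0])])-[204.6,206.6])*5.7).round().tolist())
E
python3 fit.py
```

```text
[ 6.099e-01 -1.120e-02  1.070e-01 -1.700e-02  1.000e-04 -4.919e-01] [[-1.0, -1.2], [0.2, -1.3], [-1.4, 0.1], [0.3, 0.6], [-0.6, 0.4], [-0.3, -1.5], [0.1, -0.9], [-3.0, -0.7], [0.1, -1.1], [-1.1, 1.2], [-2.1, 0.4]]
grip [ 0.56728945 -0.0157386   0.19186184] axis [-0.57029607 -0.06125615  0.81915204] ball [0.53014233 0.14613151 0.11333017] [0.61594255 0.15534741 0.11262948] orig [ 0.59295277 -0.01298207  0.155     ]
0 [[478.0, 356.0], [498.0, 434.0], [452.0, 356.0]]
1 [[460.0, 314.0], [485.0, 403.0], [427.0, 301.0]]
2 [[468.0, 270.0], [491.0, 370.0], [438.0, 242.0]]
3 [[500.0, 236.0], [515.0, 344.0], [481.0, 195.0]]
4 [[548.0, 220.0], [552.0, 333.0], [545.0, 173.0]]
5 [[598.0, 227.0], [589.0, 338.0], [612.0, 184.0]]
6 [[637.0, 256.0], [619.0, 360.0], [664.0, 223.0]]
7 [[653.0, 298.0], [631.0, 391.0], [686.0, 280.0]]
8 [[644.0, 342.0], [624.0, 423.0], [673.0, 338.0]]
```

```bash
cat >> h.py <<'E'
def cloud(n,d):
    m=r.camera_model(n);f=240/np.tan(np.radians(m["fov_y"]/2))
    K=np.array([[f,0,m["cx"]],[0,f,m["cy"]],[0,0,1]])
    v,u=np.nonzero(d>0)
    uv=cv2.undistortPoints(np.c_[u,v].astype(float)[:,None],K,m["dist_coeffs"])[:,0]
    P=np.c_[uv,np.ones(len(u))]*d[v,u][:,None]
    return P@m["T"][:3,:3].T+m["T"][:3,3]
E
python3 - <<'E'
from h import *
p=np.load("p.npy");S,U,ball,Rs=model(p);A=Rs@Ru
for n in("top","scene"):
    X=(cloud(n,np.load(f"pics/{n}0.npy"))-U([0,0,0]))@A
    rad=np.hypot(X[:,0],X[:,1])
    D=X[(rad>34)&(rad<52)&(abs(X[:,2])<.008)] if 0 else X[(rad>.034)&(rad<.052)&(abs(X[:,2])<.008)]
    C=X[(rad<.03)&(X[:,2]>.016)&(X[:,2]<.064)]
    q=least_squares(lambda q:np.hypot(C[:,0]-q[0],C[:,1]-q[1])-.022,[0,0],loss='soft_l1',f_scale=.002).x
    q2=least_squares(lambda q:np.hypot(C[:,0]-q[0]-q[2]*(C[:,2]-.04),C[:,1]-q[1]-q[3]*(C[:,2]-.04))-.022,[0,0,0,0],loss='soft_l1',f_scale=.002).x
    T=X[(rad<.03)&(X[:,2]>.064)&(X[:,2]<.085)]
    B=(cloud(n,np.load(f"pics/{n}0.npy"))-ball(p[5]));B=B[np.linalg.norm(B,axis=1)<.022]
    b=least_squares(lambda q:np.linalg.norm(B-q,axis=1)-.013,[0,0,0],loss='soft_l1',f_scale=.002).x
    print(n,len(D),len(D) and np.median(D[:,2]),len(C),q,q2,"top",np.median(T[:,2]),"ball",len(B),b)
p=cv2.imread("pics/top0.png"); c=cv2.resize(p[235:295,265:340],None,fx=8,fy=8,interpolation=cv2.INTER_LANCZOS4)
c=np.clip(255*(c/255.)**.6,0,255).astype('uint8'); cv2.imwrite("pics/c3.png",c)
E
```

```text
top 1041 0.0024874050632317105 348 [-0.00353824 -0.0007998 ] [-0.0035402  -0.00080614 -0.00950017 -0.00259667] top 0.07147750288620644 ball 141 [-9.34184599e-05 -2.43384927e-05  6.64522183e-04]
scene 164 0.0018025311752499994 734 [-0.00249273  0.00255735] [-0.00249238  0.00255762 -0.00249095 -0.00342296] top 0.06851166212221382 ball 155 [ 0.00057149  0.00257989 -0.00039665]
```

View pics/c3.png

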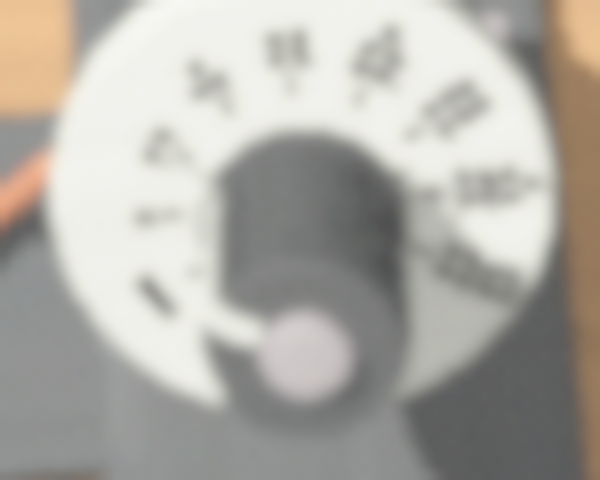

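```bash
cat > go.py <<'E'
import sys
from h import *
# args x y z yaw : increments from measured pose
def inc(t,yaw):
    s=r.sense();d=np.array(t)-s["tool_pos"];w=np.radians(s["tcp_rot"][2])
    tx=[np.cos(w),np.sin(w),0];ty=[np.sin(w),-np.cos(w),0]
    print("now",s["clock"],s["tool_pos"].round(4),s["tcp_rot"].round(1),"F",s["force"].round(1),s["width"].round(4))
    print("inc",(np.array([d@tx,d@ty,-d[2]])/.4).round(3),"turn",round(np.radians((s["tcp_rot"][2]-yaw+180)%360-180)/1.5,3))
if __name__=="__main__": a=list(map(float,sys.argv[1:]));inc(a[:3],a[3])
E
python3 - <<'E'
from h import *
p=np.load("p.npy");p[3]-=.0036;p[4]+=.0009;np.save("p.npy",p);S,U,b,Rs=model(p);print(U([0,0,.048]),Rs@Ru)
E
python3 go.py .562 -.0155 .300 42
```

```text
[ 0.56190303 -0.01541198  0.1943193 ] [[ 0.8144672  -0.10679684 -0.57029607]
 [ 0.08748285  0.99428086 -0.06125615]
 [ 0.57357644  0.          0.81915204]]Traceback (most recent call last):
  File "go.py", line 9, in <module>
    if __name__=="__main__": a=list(map(float,sys.argv[1:]));inc(a[:3],a[3])
                                                             ~~~^^^^^^^^^^^^
  File "go.py", line 7, in inc
    print("now",s["clock"],s["tool_pos"].round(4),s["tcp_rot"].round(1),"F",s["force"].round(1),s["width"].round(4))
                                                                                                ^^^^^^^^^^^^^^^^
AttributeError: 'float' object has no attribute 'round'
```

```bash
sed -i 's/s\["width"\].round(4)/round(s["width"],4)/' go.py
```

>>> move_arm(increments=[{"dx":0.09,"dy":-0.065,"dz":-0.06,"turn":0,"claw":1},{"dx":0.18,"dy":-0.13,"dz":-0.13,"turn":0,"claw":1},{"dx":0.27,"dy":-0.195,"dz":-0.13,"turn":0,"claw":1},{"dx":0.36,"dy":-0.26,"dz":-0.13,"turn":0,"claw":1},{"dx":0.433,"dy":-0.322,"dz":-0.13,"turn":0,"claw":1}])

```text
clock: 0.6
tool_pos: [0.3297, -0.3776, 0.3001]
tcp_rot: [-180.0, -0.0, 20.8]
force: [1.4, -0.9, 0.4]
width: 0.0854
grasp_force: 0.0
```

>>> move_arm(increments=[{"dx":0.09,"dy":-0.065,"dz":0,"turn":0,"claw":1},{"dx":0.18,"dy":-0.13,"dz":0,"turn":0,"claw":1},{"dx":0.27,"dy":-0.195,"dz":0,"turn":0,"claw":1},{"dx":0.36,"dy":-0.26,"dz":0,"turn":0,"claw":1},{"dx":0.433,"dy":-0.322,"dz":0,"turn":0,"claw":1}])

```text
clock: 1.1
tool_pos: [0.446, -0.1957, 0.2997]
tcp_rot: [-180.0, 0.0, 20.8]
force: [0.1, 0.2, 0.3]
width: 0.0853
grasp_force: 0.0
```

>>> move_arm(increments=[{"dx":0.09,"dy":-0.065,"dz":0,"turn":-0.05,"claw":1},{"dx":0.18,"dy":-0.13,"dz":0,"turn":-0.1,"claw":1},{"dx":0.27,"dy":-0.195,"dz":0,"turn":-0.15,"claw":1},{"dx":0.36,"dy":-0.26,"dz":0,"turn":-0.2,"claw":1},{"dx":0.433,"dy":-0.322,"dz":0,"turn":-0.248,"claw":1}])

```text
clock: 1.6
tool_pos: [0.5624, -0.0138, 0.2994]
tcp_rot: [-179.9, 0.0, 42.3]
force: [0.1, -0.9, 0.5]
width: 0.0852
grasp_force: 0.0
```

```bash
python3 go.py .562 -.0155 .191 42
```

```text
now 1.6 [ 0.5624 -0.0138  0.2994] [-179.9    0.    42.3] F [ 0.1 -0.9  0.5] 0.0852
inc [-0.004  0.002  0.271] turn 0.003
```

>>> move_arm(increments=[{"dx":-0.004,"dy":0.002,"dz":0.09,"turn":0,"claw":1},{"dx":-0.004,"dy":0.002,"dz":0.17,"turn":0,"claw":1},{"dx":-0.004,"dy":0.002,"dz":0.23,"turn":0,"claw":1},{"dx":-0.004,"dy":0.002,"dz":0.271,"turn":0,"claw":1},{"dx":-0.004,"dy":0.002,"dz":0.271,"turn":0,"claw":1}], newtons=40)

```text
clock: 2.1
tool_pos: [0.5597, -0.0174, 0.1886]
tcp_rot: [-179.8, 0.2, 42.0]
force: [-0.1, -0.3, -0.3]
width: 0.0853
grasp_force: 0.0
```

>>> move_arm(increments=[{"dx":0,"dy":0,"dz":0,"turn":0,"claw":0.6},{"dx":0,"dy":0,"dz":0,"turn":0,"claw":0.4},{"dx":0,"dy":0,"dz":0,"turn":0,"claw":0.2},{"dx":0,"dy":0,"dz":0,"turn":0,"claw":0.2},{"dx":0,"dy":0,"dz":0,"turn":0,"claw":0.2}], newtons=40)

```text
clock: 2.6
tool_pos: [0.5617, -0.0176, 0.1945]
tcp_rot: [179.8, -0.2, 42.0]
force: [-1.2, 0.5, 6.4]
width: 0.0518
grasp_force: 38.1
```

```bash
python3 - <<'E'
from h import *
from go import inc
from plant import r
s=r.sense();print(s["force"],s["torque"])
inc(s["tool_pos"]+.0078*np.array([.5703,.0613,-.8192]),42)
p,d=r.camera("top");a=cv2.resize(p[195:295,255:355,::-1],None,fx=4,fy=4,interpolation=cv2.INTER_CUBIC)
p,d=r.camera("scene");b=cv2.resize(p[150:250,270:370,::-1],None,fx=4,fy=4,interpolation=cv2.INTER_CUBIC)
cv2.imwrite("pics/g1.png",np.hstack([a,b]))
E
```

```text
[-1.20543777  0.50440852  6.44060949] [-0.05310824  0.04779865 -0.2126137 ]
now 2.6 [ 0.5617 -0.0176  0.1945] [179.8  -0.2  42. ] F [-1.2  0.5  6.4] 0.0518
inc [0.009 0.007 0.016] turn 0.0
```

View pics/g1.png

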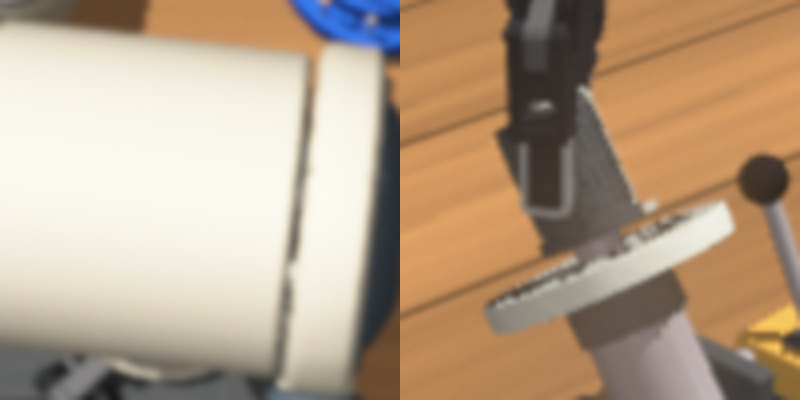

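>>> move_arm(increments=[{"dx":0.003,"dy":0.002,"dz":0.005,"turn":0,"claw":0.2},{"dx":0.006,"dy":0.004,"dz":0.01,"turn":0,"claw":0.2},{"dx":0.0116,"dy":0.0084,"dz":0.0205,"turn":0,"claw":0.2},{"dx":0.0116,"dy":0.0084,"dz":0.0205,"turn":0,"claw":0.2},{"dx":0.0116,"dy":0.0084,"dz":0.0205,"turn":0,"claw":0.2}], newtons=50)

```text
clock: 3.2
tool_pos: [0.5662, -0.017, 0.1883]
tcp_rot: [179.9, -0.1, 42.0]
force: [-10.1, 0.2, 15.1]
width: 0.0511
grasp_force: 49.3
```

```bash
cat > look.py <<'E'
import sys
from h import *
s=r.sense();print(s["clock"],s["tool_pos"].round(4),s["tcp_rot"].round(1),"F",s["force"].round(1),"T",s["torque"].round(2),s["width"],s["grasp_force"])
p,d=r.camera("scene");b=cv2.resize(p[165:265,270:370,::-1],None,fx=6,fy=6,interpolation=cv2.INTER_CUBIC)
cv2.imwrite(f"pics/{sys.argv[1]}.png",b);np.save(f"pics/{sys.argv[1]}.npy",d)
# press estimate from the depth: extent of sleeve along axis
E
python3 look.py g2
```

```text
3.2 [ 0.5662 -0.017   0.1883] [ 1.799e+02 -1.000e-01  4.200e+01] F [-10.1   0.2  15.1] T [-0.08  1.4  -0.17] 0.0511354073057009 49.26909685134888
```

View pics/g2.png

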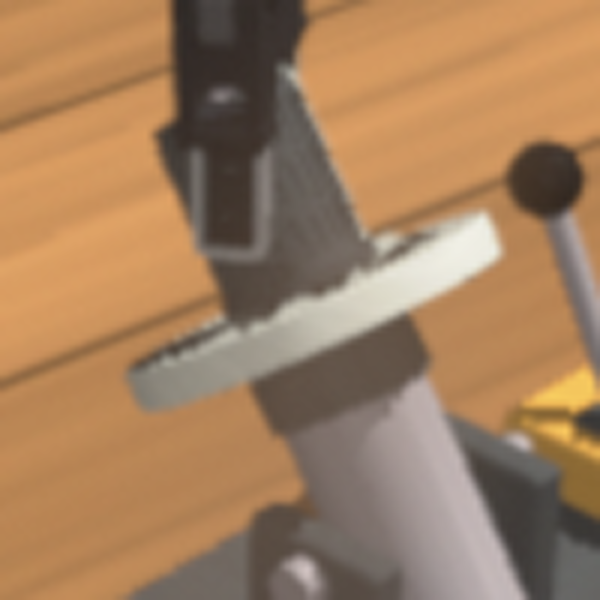

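>>> move_arm(increments=[{"dx":0,"dy":0,"dz":0,"turn":0.08,"claw":0.2},{"dx":0,"dy":0,"dz":0,"turn":0.16,"claw":0.2},{"dx":0,"dy":0,"dz":0,"turn":0.24,"claw":0.2},{"dx":0,"dy":0,"dz":0,"turn":0.32,"claw":0.2},{"dx":0,"dy":0,"dz":0,"turn":0.42,"claw":0.2}])

```text
clock: 3.75
tool_pos: [0.5675, -0.0158, 0.1877]
tcp_rot: [-179.9, -0.3, 5.7]
force: [-2.0, 5.5, 10.8]
width: 0.0427
grasp_force: 50.0
```

```bash
python3 look.py g3
```

```text
3.75 [ 0.5675 -0.0158  0.1877] [-179.9   -0.3    5.7] F [-2.   5.5 10.8] T [ 1.49 -0.2   0.36] 0.04273746736056971 49.97491478919983
```

>>> move_arm(increments=[{"dx":0,"dy":0,"dz":0,"turn":0.08,"claw":0.2},{"dx":0,"dy":0,"dz":0,"turn":0.16,"claw":0.2},{"dx":0,"dy":0,"dz":0,"turn":0.24,"claw":0.2},{"dx":0,"dy":0,"dz":0,"turn":0.32,"claw":0.2},{"dx":0,"dy":0,"dz":0,"turn":0.42,"claw":0.2}])

```text
clock: 4.3
tool_pos: [0.5683, -0.0135, 0.1905]
tcp_rot: [-179.3, -0.3, -29.9]
force: [-7.3, -7.6, 20.1]
width: 0.0433
grasp_force: 222.3
```

```bash
python3 look.py g4
```

```text
4.3 [ 0.5683 -0.0135  0.1905] [-179.3   -0.3  -29.9] F [-7.3 -7.6 20.1] T [ 6.7  -1.79  5.74] 0.04327902575139246 222.30299413204193
```

View pics/g4.png

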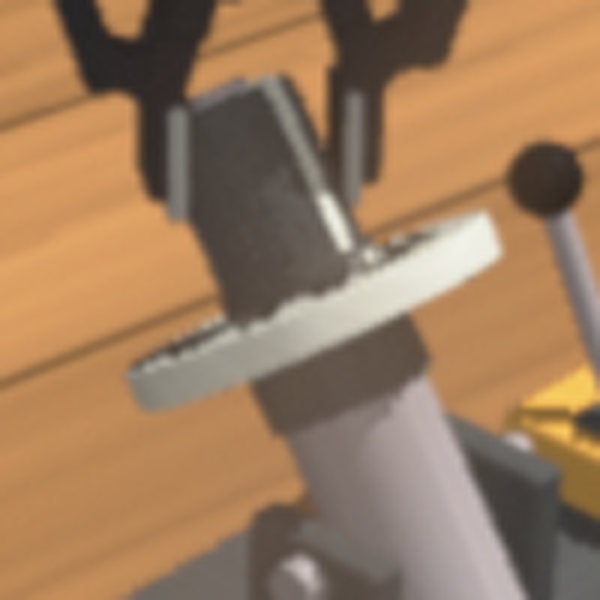

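```bash
cat > ang.py <<'E'
from h import *
p=np.load("p.npy");S,U,b,Rs=model(p)
for pr in(.008,0):
  for v in np.arange(1.5,8.1,.5):
    th=np.radians(120-30*v);c=np.array([np.cos(th),np.sin(th)])
    print(pr,v,((proj("scene",[U([*(.022*c),.069-pr]),U([*(.022*c),.02-pr]),U([*(.031*c),.011-pr])])-[269.6,164.6])*6).round().tolist())
E
python3 ang.py
```

```text
0.008 1.5 [[275.0, 75.0], [342.0, 227.0], [379.0, 244.0]]
0.008 2.0 [[281.0, 72.0], [348.0, 226.0], [387.0, 242.0]]
0.008 2.5 [[282.0, 72.0], [349.0, 227.0], [390.0, 243.0]]
0.008 3.0 [[278.0, 74.0], [346.0, 229.0], [386.0, 246.0]]
0.008 3.5 [[270.0, 78.0], [339.0, 234.0], [375.0, 253.0]]
0.008 4.0 [[258.0, 84.0], [327.0, 240.0], [359.0, 262.0]]
0.008 4.5 [[243.0, 91.0], [312.0, 247.0], [338.0, 272.0]]
0.008 5.0 [[226.0, 98.0], [295.0, 255.0], [313.0, 284.0]]
0.008 5.5 [[207.0, 107.0], [276.0, 263.0], [287.0, 295.0]]
0.008 6.0 [[189.0, 114.0], [258.0, 271.0], [262.0, 306.0]]
0.008 6.5 [[173.0, 121.0], [242.0, 278.0], [239.0, 315.0]]
0.008 7.0 [[159.0, 127.0], [228.0, 283.0], [219.0, 322.0]]
0.008 7.5 [[150.0, 131.0], [218.0, 286.0], [205.0, 327.0]]
0.008 8.0 [[145.0, 133.0], [213.0, 287.0], [197.0, 328.0]]
0 1.5 [[264.0, 50.0], [331.0, 203.0], [368.0, 219.0]]
0 2.0 [[270.0, 47.0], [337.0, 201.0], [377.0, 217.0]]
0 2.5 [[271.0, 47.0], [338.0, 201.0], [379.0, 217.0]]
0 3.0 [[267.0, 49.0], [335.0, 204.0], [375.0, 221.0]]
0 3.5 [[259.0, 52.0], [328.0, 208.0], [364.0, 228.0]]
0 4.0 [[247.0, 58.0], [316.0, 215.0], [348.0, 236.0]]
0 4.5 [[232.0, 65.0], [301.0, 222.0], [327.0, 247.0]]
0 5.0 [[214.0, 73.0], [283.0, 230.0], [302.0, 258.0]]
0 5.5 [[196.0, 81.0], [265.0, 238.0], [276.0, 270.0]]
0 6.0 [[178.0, 89.0], [247.0, 246.0], [250.0, 280.0]]
0 6.5 [[162.0, 96.0], [231.0, 252.0], [227.0, 290.0]]
0 7.0 [[148.0, 101.0], [217.0, 257.0], [208.0, 297.0]]
0 7.5 [[139.0, 106.0], [207.0, 261.0], [194.0, 301.0]]
0 8.0 [[133.0, 108.0], [202.0, 262.0], [186.0, 303.0]]
```

>>> move_arm(increments=[{"dx":0,"dy":0,"dz":0,"turn":-0.03,"claw":0.2},{"dx":0,"dy":0,"dz":0,"turn":-0.06,"claw":0.3},{"dx":0,"dy":0,"dz":0,"turn":-0.06,"claw":0.6},{"dx":0,"dy":0,"dz":0,"turn":-0.06,"claw":1},{"dx":0,"dy":0,"dz":0,"turn":-0.06,"claw":1}])

```text
clock: 4.85
tool_pos: [0.5669, -0.017, 0.1845]
tcp_rot: [-180.0, -0.1, -25.0]
force: [0.5, -0.3, -1.3]
width: 0.0785
grasp_force: 0.0
```

```bash
cat > line.py <<'E'
# estimate (value, press) by bright-line match in scene image
from h import *
import sys
p=np.load("p.npy");S,U,b,Rs=model(p)
im=r.camera("scene")[0];cv2.imwrite(f"pics/{sys.argv[1]}.png",im[:,:,::-1])
g=im.astype(float).min(2)
out=[]
def samp(P):
    q=proj("scene",P).astype(np.float32);return cv2.remap(g,q[:,0],q[:,1],cv2.INTER_LINEAR).ravel()
zs=np.linspace(.016,.066,40)
for pr in np.arange(0,.0085,.001):
  for v in np.arange(2.4,7.8,.1):
    def L(o):
        th=np.radians(120-30*(v+o));return samp([U([.022*np.cos(th),.022*np.sin(th),z-pr]) for z in zs])
    th=np.radians(120-30*v);tip=samp([U([k*np.cos(th),k*np.sin(th),.011-pr]) for k in(.025,.028)])
    # end contrast over the top: rim line
    top=samp([U([k*np.cos(th),k*np.sin(th),.069-pr]) for k in np.linspace(.013,.021,8)]).mean()
    out.append((np.median(L(0))-.5*np.median(L(.6))-.5*np.median(L(-.6))+.5*top,v,pr))
out.sort(reverse=True)
print([(round(a,1),round(b,1),round(c,3)) for a,b,c in out[:8]])
s=r.sense();print(s["clock"],s["tool_pos"].round(4),s["tcp_rot"].round(1),"F",s["force"].round(1),"T",s["torque"].round(2),s["width"],s["grasp_force"])
E
python3 line.py l1; python3 go.py .562 -.0155 .191 42
```

```text
[(np.float64(116.6), np.float64(3.6), np.float64(0.0)), (np.float64(114.3), np.float64(3.6), np.float64(0.001)), (np.float64(111.8), np.float64(3.6), np.float64(0.003)), (np.float64(110.7), np.float64(3.7), np.float64(0.0)), (np.float64(110.6), np.float64(3.6), np.float64(0.004)), (np.float64(110.1), np.float64(3.6), np.float64(0.002)), (np.float64(109.1), np.float64(3.7), np.float64(0.001)), (np.float64(107.7), np.float64(3.5), np.float64(0.001))]
4.9 [ 0.5668 -0.017   0.1839] [-180.   -0.  -25.] F [ 1.3 -0.5  0.3] T [0.02 0.02 0.02] 0.08441955713434326 0.0
now 4.9 [ 0.5668 -0.017   0.1839] [-180.   -0.  -25.] F [ 1.3 -0.5  0.3] 0.0844
inc [-0.012  0.002 -0.018] turn -0.78
```

```bash
sed -i 's/^im=.*/U0=U;U=lambda q:U0(np.array(q)+[.0004,.0017,0])\nim=cv2.imread(sys.argv[2])[:,:,::-1] if len(sys.argv)>2 else r.camera("scene")[0]\ncv2.imwrite(f"pics\/{sys.argv[1]}.png",im[:,:,::-1])/; s/np.arange(2.4/np.arange(1.8/' line.py; python3 line.py l1b pics/l1.png
python3 - <<'E'
import cv2
p=cv2.imread("pics/l1.png");cv2.imwrite("pics/l1c.png",cv2.resize(p[165:240,280:380],None,fx=8,fy=8,interpolation=cv2.INTER_CUBIC))
E
```

```text
Traceback (most recent call last):
  File "line.py", line 20, in <module>
    out.append((np.median(L(0))-.5*np.median(L(.6))-.5*np.median(L(-.6))+.5*top,v,pr))
                                                                 ~^^^^^
  File "line.py", line 16, in L
    th=np.radians(120-30*(v+o));return samp([U([.022*np.cos(th),.022*np.sin(th),z-pr]) for z in zs])
                                       ~~~~^^^^^^^^^^^^^^^^^^^^^^^^^^^^^^^^^^^^^^^^^^^^^^^^^^^^^^^^^
  File "line.py", line 11, in samp
    q=proj("scene",P).astype(np.float32);return cv2.remap(g,q[:,0],q[:,1],cv2.INTER_LINEAR).ravel()
      ~~~~^^^^^^^^^^^
  File "h.py", line 6, in proj
    m=r.camera_model(n);T=np.linalg.inv(m["T"]);f=240/np.tan(np.radians(m["fov_y"]/2))
ValueError: time passes only in moves, steps and waits
```

View pics/l1c.png

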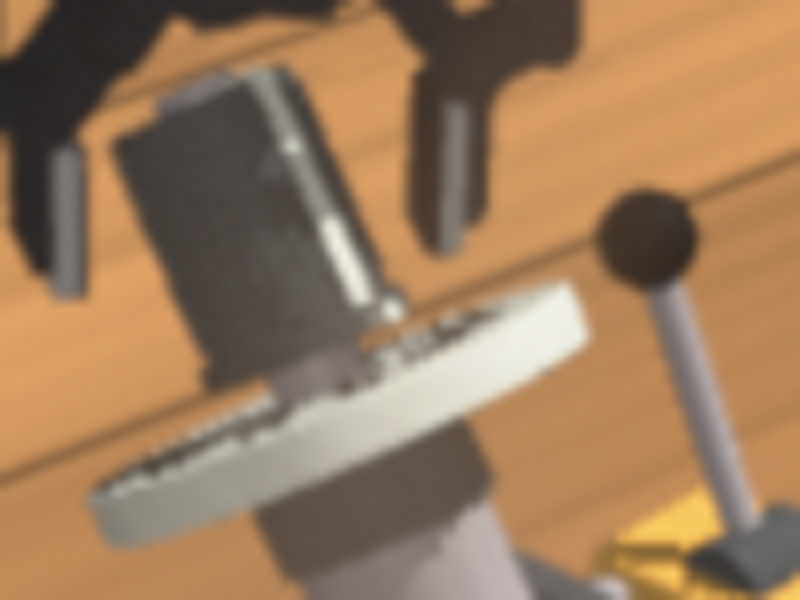

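```bash
python3 - <<'E'
import re
s=open('h.py').read()
s=s.replace("def proj(","import functools\n@functools.lru_cache\ndef cm(n): return r.camera_model(n)\ndef proj(").replace("m=r.camera_model(n)","m=cm(n)")
open('h.py','w').write(s)
E
python3 line.py l1b pics/l1.png
```

```text
[(np.float64(122.4), np.float64(3.8), np.float64(0.0)), (np.float64(121.0), np.float64(3.8), np.float64(0.001)), (np.float64(119.1), np.float64(3.8), np.float64(0.003)), (np.float64(118.0), np.float64(3.8), np.float64(0.004)), (np.float64(117.1), np.float64(3.8), np.float64(0.002)), (np.float64(116.0), np.float64(3.9), np.float64(0.0)), (np.float64(115.0), np.float64(3.9), np.float64(0.001)), (np.float64(111.9), np.float64(3.8), np.float64(0.005))]
4.9 [ 0.5668 -0.017   0.1839] [-180.   -0.  -25.] F [ 1.3 -0.5  0.3] T [0.02 0.02 0.02] 0.08441955713434326 0.0
```

>>> move_arm(increments=[{"dx":-0.006,"dy":0.001,"dz":-0.009,"turn":-0.09,"claw":1},{"dx":-0.012,"dy":0.002,"dz":-0.018,"turn":-0.18,"claw":1},{"dx":-0.012,"dy":0.002,"dz":-0.018,"turn":-0.27,"claw":1},{"dx":-0.012,"dy":0.002,"dz":-0.018,"turn":-0.36,"claw":1},{"dx":-0.012,"dy":0.002,"dz":-0.018,"turn":-0.45,"claw":1}])

```text
clock: 5.4
tool_pos: [0.5619, -0.0157, 0.1903]
tcp_rot: [-180.0, 0.0, 14.0]
force: [0.5, 0.6, 0.0]
width: 0.0849
grasp_force: 0.0
```

>>> move_arm(increments=[{"dx":0,"dy":0,"dz":0,"turn":-0.09,"claw":1},{"dx":0,"dy":0,"dz":0,"turn":-0.18,"claw":1},{"dx":0,"dy":0,"dz":0,"turn":-0.26,"claw":1},{"dx":0,"dy":0,"dz":0,"turn":-0.26,"claw":0.6},{"dx":0,"dy":0,"dz":0,"turn":-0.26,"claw":0.6}])

```text
clock: 5.9
tool_pos: [0.5619, -0.0157, 0.1904]
tcp_rot: [-180.0, 0.0, 35.8]
force: [0.5, 0.3, 0.0]
width: 0.0592
grasp_force: 0.0
```

```bash
python3 go.py .562 -.0155 .191 36
```

```text
now 5.9 [ 0.5619 -0.0157  0.1904] [-180.     0.    35.8] F [0.5 0.3 0. ] 0.0592
inc [ 0.    -0.    -0.001] turn -0.002
```

>>> move_arm(increments=[{"dx":0,"dy":0,"dz":0,"turn":0,"claw":0.4},{"dx":0,"dy":0,"dz":0,"turn":0,"claw":0.2},{"dx":0,"dy":0,"dz":0,"turn":0,"claw":0.2},{"dx":0,"dy":0,"dz":0,"turn":0,"claw":0.2},{"dx":0,"dy":0,"dz":0,"turn":0,"claw":0.2}], newtons=50)

```text
clock: 6.4
tool_pos: [0.5627, -0.0169, 0.1918]
tcp_rot: [179.8, -0.1, 35.9]
force: [2.1, -5.2, 3.0]
width: 0.0503
grasp_force: 49.7
```

>>> move_arm(increments=[{"dx":0.003,"dy":0.002,"dz":0.005,"turn":0,"claw":0.2},{"dx":0.006,"dy":0.0035,"dz":0.01,"turn":0,"claw":0.2},{"dx":0.0124,"dy":0.0071,"dz":0.0205,"turn":0,"claw":0.2},{"dx":0.0124,"dy":0.0071,"dz":0.0205,"turn":0,"claw":0.2},{"dx":0.0124,"dy":0.0071,"dz":0.0205,"turn":0,"claw":0.2}])

```text
clock: 6.9
tool_pos: [0.5674, -0.0163, 0.1852]
tcp_rot: [179.8, 0.0, 35.9]
force: [-5.0, -4.4, 10.8]
width: 0.0499
grasp_force: 51.1
```

```bash
python3 line.py l2
```

```text
[(np.float64(141.8), np.float64(3.8), np.float64(0.003)), (np.float64(141.7), np.float64(3.8), np.float64(0.004)), (np.float64(141.0), np.float64(3.8), np.float64(0.005)), (np.float64(140.9), np.float64(3.8), np.float64(0.002)), (np.float64(140.7), np.float64(3.8), np.float64(0.006)), (np.float64(140.6), np.float64(3.8), np.float64(0.007)), (np.float64(140.4), np.float64(3.8), np.float64(0.008)), (np.float64(139.5), np.float64(3.8), np.float64(0.001))]
6.95 [ 0.5674 -0.0164  0.1852] [179.8   0.   35.9] F [-4.4 -5.  10.6] T [-1.44  0.38 -0.44] 0.05027564963912874 51.131317019462585
```

>>> move_arm(increments=[{"dx":0,"dy":0,"dz":0,"turn":0.08,"claw":0.2},{"dx":0,"dy":0,"dz":0,"turn":0.17,"claw":0.2},{"dx":0,"dy":0,"dz":0,"turn":0.26,"claw":0.2},{"dx":0,"dy":0,"dz":0,"turn":0.34,"claw":0.2},{"dx":0,"dy":0,"dz":0,"turn":0.42,"claw":0.2}])

```text
clock: 7.45
tool_pos: [0.5682, -0.0145, 0.1855]
tcp_rot: [-179.9, -0.2, -0.3]
force: [-0.2, -3.5, 10.4]
width: 0.0431
grasp_force: 56.4
```

```bash
python3 line.py l3
```

```text
[(np.float64(182.2), np.float64(4.8), np.float64(0.008)), (np.float64(178.3), np.float64(4.8), np.float64(0.007)), (np.float64(177.8), np.float64(4.7), np.float64(0.008)), (np.float64(174.7), np.float64(4.7), np.float64(0.007)), (np.float64(170.2), np.float64(4.8), np.float64(0.006)), (np.float64(169.4), np.float64(4.7), np.float64(0.006)), (np.float64(161.7), np.float64(4.8), np.float64(0.005)), (np.float64(160.7), np.float64(4.7), np.float64(0.005))]
7.5 [ 0.5682 -0.0145  0.1855] [-179.9   -0.2   -0.6] F [-1.5 -6.6 10.9] T [1.12 0.18 1.6 ] 0.04324141824551769 57.621446549892426
```

>>> move_arm(increments=[{"dx":0,"dy":0,"dz":0,"turn":0,"claw":0.5},{"dx":0,"dy":0,"dz":0,"turn":0,"claw":0.8},{"dx":0,"dy":0,"dz":0,"turn":0,"claw":0.9},{"dx":-0.007,"dy":0.001,"dz":-0.01,"turn":0,"claw":0.9},{"dx":-0.0143,"dy":0.0015,"dz":-0.0205,"turn":0,"claw":0.9}])

```text
clock: 8.0
tool_pos: [0.5614, -0.0152, 0.1903]
tcp_rot: [-180.0, 0.1, -0.1]
force: [-0.2, -0.1, -0.4]
width: 0.0768
grasp_force: 0.0
```

```bash
python3 line.py l4
```

```text
[(np.float64(211.9), np.float64(4.9), np.float64(0.007)), (np.float64(211.6), np.float64(4.9), np.float64(0.008)), (np.float64(210.5), np.float64(4.9), np.float64(0.006)), (np.float64(207.3), np.float64(4.9), np.float64(0.005)), (np.float64(200.4), np.float64(4.9), np.float64(0.004)), (np.float64(198.4), np.float64(5.0), np.float64(0.008)), (np.float64(198.3), np.float64(5.0), np.float64(0.007)), (np.float64(196.6), np.float64(4.8), np.float64(0.008))]
8.05 [ 0.5614 -0.0154  0.1917] [-1.8e+02 -0.0e+00 -1.0e-01] F [0.8 0.5 0.8] T [-0.02  0.01  0.02] 0.07693288591796034 0.0
```

>>> move_arm(increments=[{"dx":0,"dy":0,"dz":0,"turn":-0.08,"claw":0.9},{"dx":0,"dy":0,"dz":0,"turn":-0.17,"claw":0.9},{"dx":0,"dy":0,"dz":0,"turn":-0.26,"claw":0.9},{"dx":0,"dy":0,"dz":0,"turn":-0.34,"claw":0.8},{"dx":0,"dy":0,"dz":0,"turn":-0.42,"claw":0.7}])

```text
clock: 8.55
tool_pos: [0.5618, -0.0154, 0.191]
tcp_rot: [-180.0, -0.0, 36.3]
force: [0.9, -0.3, 0.6]
width: 0.06
grasp_force: 0.0
```

>>> move_arm(increments=[{"dx":0,"dy":0,"dz":0,"turn":0,"claw":0.4},{"dx":0,"dy":0,"dz":0,"turn":0,"claw":0.2},{"dx":0,"dy":0,"dz":0,"turn":0,"claw":0.2},{"dx":0,"dy":0,"dz":0,"turn":0,"claw":0.2},{"dx":0,"dy":0,"dz":0,"turn":0,"claw":0.2}], newtons=50)

```text
clock: 9.05
tool_pos: [0.5627, -0.0167, 0.1924]
tcp_rot: [179.8, -0.1, 35.9]
force: [2.3, -5.2, 5.5]
width: 0.0501
grasp_force: 48.6
```

```bash
python3 line.py l5
```

```text
[(np.float64(120.9), np.float64(4.9), np.float64(0.001)), (np.float64(120.6), np.float64(4.9), np.float64(0.0)), (np.float64(120.1), np.float64(4.9), np.float64(0.002)), (np.float64(119.8), np.float64(4.9), np.float64(0.003)), (np.float64(119.5), np.float64(4.9), np.float64(0.004)), (np.float64(119.3), np.float64(4.9), np.float64(0.007)), (np.float64(119.2), np.float64(4.9), np.float64(0.008)), (np.float64(119.2), np.float64(4.9), np.float64(0.006))]
9.1 [ 0.5627 -0.0167  0.1925] [ 1.798e+02 -1.000e-01  3.590e+01] F [ 1.8 -5.8  4.9] T [-1.32 -0.61 -0.32] 0.05012761268204905 48.64188730716705
```

>>> move_arm(increments=[{"dx":0.003,"dy":0.002,"dz":0.005,"turn":0,"claw":0.2},{"dx":0.006,"dy":0.0035,"dz":0.01,"turn":0,"claw":0.2},{"dx":0.0124,"dy":0.0071,"dz":0.0205,"turn":0,"claw":0.2},{"dx":0.0124,"dy":0.0071,"dz":0.0205,"turn":0,"claw":0.2},{"dx":0.0124,"dy":0.0071,"dz":0.0205,"turn":0,"claw":0.2}])

```text
clock: 9.6
tool_pos: [0.5674, -0.0162, 0.1858]
tcp_rot: [179.8, -0.0, 35.8]
force: [-4.9, -5.0, 13.2]
width: 0.0506
grasp_force: 49.7
```

>>> move_arm(increments=[{"dx":0,"dy":0,"dz":0,"turn":0.08,"claw":0.2},{"dx":0,"dy":0,"dz":0,"turn":0.17,"claw":0.2},{"dx":0,"dy":0,"dz":0,"turn":0.26,"claw":0.2},{"dx":0,"dy":0,"dz":0,"turn":0.34,"claw":0.2},{"dx":0,"dy":0,"dz":0,"turn":0.42,"claw":0.2}])

```text
clock: 10.1
tool_pos: [0.5684, -0.0146, 0.186]
tcp_rot: [-179.9, -0.3, -0.4]
force: [0.7, -7.5, 11.2]
width: 0.0428
grasp_force: 56.6
```

```bash
python3 line.py l6
```

```text
[(np.float64(91.0), np.float64(5.9), np.float64(0.003)), (np.float64(90.3), np.float64(5.9), np.float64(0.004)), (np.float64(90.2), np.float64(5.9), np.float64(0.002)), (np.float64(90.2), np.float64(5.9), np.float64(0.005)), (np.float64(90.1), np.float64(5.9), np.float64(0.006)), (np.float64(90.1), np.float64(5.9), np.float64(0.007)), (np.float64(90.1), np.float64(5.9), np.float64(0.008)), (np.float64(89.7), np.float64(5.9), np.float64(0.001))]
10.15 [ 0.5684 -0.0146  0.1859] [-179.9   -0.3   -0.7] F [ 0. -7. 13.] T [ 0.92 -0.01  1.45] 0.04312636533771861 57.62769140303135
```

Value 6; repeat once more for 7.

>>> move_arm(increments=[{"dx":0,"dy":0,"dz":0,"turn":0,"claw":0.5},{"dx":0,"dy":0,"dz":0,"turn":0,"claw":0.8},{"dx":0,"dy":0,"dz":0,"turn":0,"claw":0.9},{"dx":-0.007,"dy":0.001,"dz":-0.01,"turn":0,"claw":0.9},{"dx":-0.0143,"dy":0.0015,"dz":-0.0205,"turn":0,"claw":0.9}])

```text
clock: 10.65
tool_pos: [0.5612, -0.0152, 0.1902]
tcp_rot: [-180.0, 0.1, -0.1]
force: [-1.0, -1.1, -0.6]
width: 0.0771
grasp_force: 0.0
```

>>> move_arm(increments=[{"dx":0,"dy":0,"dz":0,"turn":-0.08,"claw":0.9},{"dx":0,"dy":0,"dz":0,"turn":-0.17,"claw":0.9},{"dx":0,"dy":0,"dz":0,"turn":-0.26,"claw":0.9},{"dx":0,"dy":0,"dz":0,"turn":-0.34,"claw":0.8},{"dx":0,"dy":0,"dz":0,"turn":-0.42,"claw":0.7}])

```text
clock: 11.15
tool_pos: [0.5616, -0.0153, 0.191]
tcp_rot: [-180.0, 0.0, 36.3]
force: [0.5, 0.1, -0.8]
width: 0.06
grasp_force: 0.0
```

>>> move_arm(increments=[{"dx":0,"dy":0,"dz":0,"turn":0,"claw":0.4},{"dx":0,"dy":0,"dz":0,"turn":0,"claw":0.2},{"dx":0,"dy":0,"dz":0,"turn":0,"claw":0.2},{"dx":0,"dy":0,"dz":0,"turn":0,"claw":0.2},{"dx":0,"dy":0,"dz":0,"turn":0,"claw":0.2}], newtons=50)

```text
clock: 11.65
tool_pos: [0.5626, -0.0167, 0.1925]
tcp_rot: [179.8, -0.1, 35.8]
force: [2.4, -5.1, 4.4]
width: 0.05
grasp_force: 48.4
```

```bash
python3 line.py l7
```

```text
[(np.float64(59.5), np.float64(5.8), np.float64(0.008)), (np.float64(57.6), np.float64(5.9), np.float64(0.008)), (np.float64(56.9), np.float64(5.8), np.float64(0.007)), (np.float64(55.3), np.float64(5.8), np.float64(0.006)), (np.float64(53.8), np.float64(5.8), np.float64(0.004)), (np.float64(53.4), np.float64(5.8), np.float64(0.005)), (np.float64(53.2), np.float64(5.7), np.float64(0.001)), (np.float64(53.1), np.float64(5.7), np.float64(0.003))]
11.7 [ 0.5626 -0.0168  0.1925] [ 1.798e+02 -1.000e-01  3.580e+01] F [ 0.9 -4.7  5. ] T [-1.19 -0.57 -0.19] 0.05028470083085304 48.419618010520935
```

>>> move_arm(increments=[{"dx":0.003,"dy":0.002,"dz":0.005,"turn":0,"claw":0.2},{"dx":0.006,"dy":0.0035,"dz":0.01,"turn":0,"claw":0.2},{"dx":0.0124,"dy":0.0071,"dz":0.0205,"turn":0,"claw":0.2},{"dx":0.0124,"dy":0.0071,"dz":0.0205,"turn":0,"claw":0.2},{"dx":0.0124,"dy":0.0071,"dz":0.0205,"turn":0,"claw":0.2}])

```text
clock: 12.2
tool_pos: [0.5673, -0.0163, 0.1858]
tcp_rot: [179.8, -0.0, 35.8]
force: [-5.7, -5.2, 12.0]
width: 0.05
grasp_force: 49.5
```

>>> move_arm(increments=[{"dx":0,"dy":0,"dz":0,"turn":0.08,"claw":0.2},{"dx":0,"dy":0,"dz":0,"turn":0.17,"claw":0.2},{"dx":0,"dy":0,"dz":0,"turn":0.26,"claw":0.2},{"dx":0,"dy":0,"dz":0,"turn":0.34,"claw":0.2},{"dx":0,"dy":0,"dz":0,"turn":0.42,"claw":0.2}])

```text
clock: 12.7
tool_pos: [0.5683, -0.0146, 0.1859]
tcp_rot: [-179.9, -0.3, -0.4]
force: [0.5, -7.0, 11.8]
width: 0.0427
grasp_force: 57.0
```

```bash
python3 line.py l8
```

```text
[(np.float64(70.0), np.float64(6.9), np.float64(0.006)), (np.float64(67.6), np.float64(6.8), np.float64(0.004)), (np.float64(67.6), np.float64(6.9), np.float64(0.005)), (np.float64(66.5), np.float64(6.8), np.float64(0.003)), (np.float64(66.5), np.float64(6.8), np.float64(0.005)), (np.float64(66.1), np.float64(6.8), np.float64(0.006)), (np.float64(65.3), np.float64(6.9), np.float64(0.007)), (np.float64(63.5), np.float64(6.9), np.float64(0.004))]
12.75 [ 0.5684 -0.0145  0.1859] [-179.9   -0.3   -0.7] F [-1.3 -6.9 11.7] T [1.01 0.03 1.49] 0.04299438490033726 57.83556640148163
```

>>> move_arm(increments=[{"dx":0,"dy":0,"dz":0,"turn":0,"claw":0.5},{"dx":0,"dy":0,"dz":0,"turn":0,"claw":0.8},{"dx":0,"dy":0,"dz":0,"turn":0,"claw":1},{"dx":-0.007,"dy":0.001,"dz":-0.01,"turn":0,"claw":1},{"dx":-0.0143,"dy":0.0015,"dz":-0.0205,"turn":0,"claw":1}])

```text
clock: 13.25
tool_pos: [0.5612, -0.0152, 0.1903]
tcp_rot: [-180.0, 0.1, -0.1]
force: [0.6, -0.5, 0.7]
width: 0.0852
grasp_force: 0.0
```

>>> move_arm(increments=[{"dx":0,"dy":0,"dz":-0.05,"turn":0,"claw":1},{"dx":0,"dy":0,"dz":-0.13,"turn":0,"claw":1},{"dx":0,"dy":0,"dz":-0.23,"turn":0,"claw":1},{"dx":0,"dy":0,"dz":-0.3,"turn":0,"claw":1},{"dx":0,"dy":0,"dz":-0.3,"turn":0,"claw":1}])

```text
clock: 13.75
tool_pos: [0.5624, -0.0154, 0.3169]
tcp_rot: [180.0, -0.5, -0.1]
force: [-0.1, -0.1, 0.5]
width: 0.0852
grasp_force: 0.0
```

```bash
python3 line.py l9;python3 go.py .485 .141 .3 6; python3 - <<'E'
from h import *
p=cv2.imread("pics/l9.png");b=cv2.resize(p[160:235,275:375],None,fx=8,fy=8,interpolation=cv2.INTER_CUBIC);cv2.imwrite("pics/l9c.png",b)
# sleeve top height from depth vs start
d=r.camera("scene")[1];q=np.load("p.npy");S,U,_,Rs=model(q);A=Rs@Ru
for D in(np.load("pics/scene0.npy"),d):
    X=(cloud("scene",D)-U([.0004,.0017,0]))@A;C=X[(np.hypot(X[:,0],X[:,1])<.021)&(X[:,2]>.03)&(X[:,2]<.09)]
    print(np.percentile(C[:,2],[90,95,98]).round(4),len(C))
E
```

```text
[(np.float64(128.0), np.float64(7.0), np.float64(0.0)), (np.float64(125.4), np.float64(7.1), np.float64(0.0)), (np.float64(119.6), np.float64(6.9), np.float64(0.0)), (np.float64(117.9), np.float64(7.1), np.float64(0.001)), (np.float64(117.5), np.float64(7.0), np.float64(0.001)), (np.float64(114.4), np.float64(7.2), np.float64(0.0)), (np.float64(108.8), np.float64(7.1), np.float64(0.002)), (np.float64(108.2), np.float64(7.2), np.float64(0.001))]
13.8 [ 0.5622 -0.0154  0.3139] [ 1.8e+02 -3.0e-01 -1.0e-01] F [-0.1  0.3 -0.9] T [-0.06 -0.03 -0.  ] 0.08541142348988057 0.0
now 13.8 [ 0.5622 -0.0154  0.3139] [ 1.8e+02 -3.0e-01 -1.0e-01] F [-0.1  0.3 -0.9] 0.0854
inc [-0.193 -0.391  0.035] turn -0.071
[0.0702 0.0713 0.0722] 179
[0.0703 0.0714 0.0722] 164
```

View pics/l9c.png

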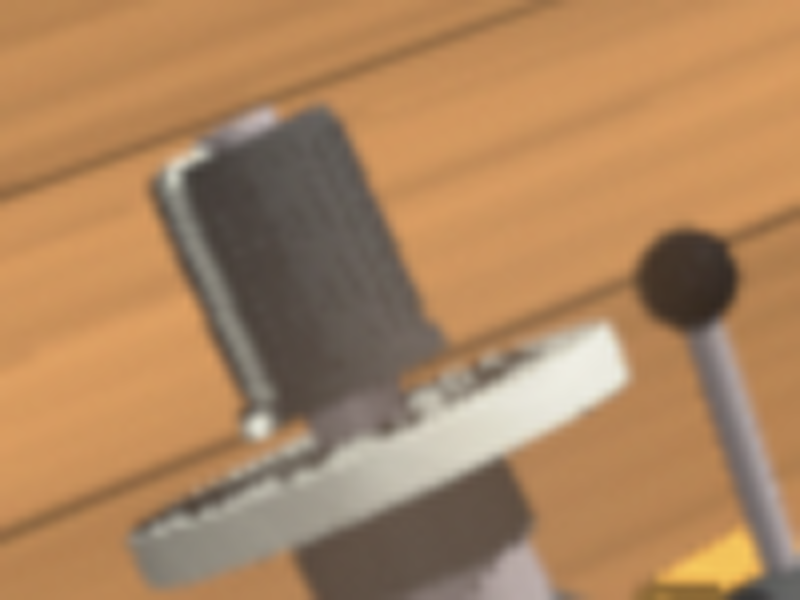

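>>> move_arm(increments=[{"dx":-0.045,"dy":-0.09,"dz":0,"turn":-0.02,"claw":0.5},{"dx":-0.09,"dy":-0.18,"dz":0,"turn":-0.04,"claw":0},{"dx":-0.14,"dy":-0.28,"dz":0,"turn":-0.06,"claw":0},{"dx":-0.193,"dy":-0.391,"dz":0,"turn":-0.071,"claw":0},{"dx":-0.193,"dy":-0.391,"dz":0,"turn":-0.071,"claw":0}])

```text
clock: 14.35
tool_pos: [0.4821, 0.1453, 0.3095]
tcp_rot: [-179.9, 0.2, 6.4]
force: [0.1, -0.3, -0.6]
width: 0.0126
grasp_force: 0.0
```

>>> move_arm(increments=[{"dx":0,"dy":0,"dz":0.1,"turn":0,"claw":0},{"dx":0,"dy":0,"dz":0.2,"turn":0,"claw":0},{"dx":0,"dy":0,"dz":0.3,"turn":0,"claw":0},{"dx":0,"dy":0,"dz":0.4,"turn":0,"claw":0},{"dx":0,"dy":0,"dz":0.48,"turn":0,"claw":0}])

```text
clock: 14.85
tool_pos: [0.4832, 0.1399, 0.1142]
tcp_rot: [180.0, 0.3, 6.0]
force: [-1.2, 0.0, -0.3]
width: -0.0002
grasp_force: 0.0
```

```bash
python3 go.py .5955 .153 .118 6
```

```text
now 14.85 [0.4832 0.1399 0.1142] [180.    0.3   6. ] F [-1.2  0.  -0.3] -0.0002
inc [ 0.283 -0.003 -0.009] turn -0.0
```

>>> move_arm(increments=[{"dx":0.04,"dy":0,"dz":0,"turn":0,"claw":0},{"dx":0.08,"dy":0,"dz":0,"turn":0,"claw":0},{"dx":0.12,"dy":0,"dz":0,"turn":0,"claw":0},{"dx":0.16,"dy":0,"dz":0,"turn":0,"claw":0},{"dx":0.2,"dy":0,"dz":0,"turn":0,"claw":0}])

```text
clock: 15.35
tool_pos: [0.5641, 0.1485, 0.1168]
tcp_rot: [180.0, 0.2, 6.0]
force: [-1.3, 0.2, 0.8]
width: -0.0
grasp_force: 0.4
```

>>> move_arm(increments=[{"dx":0.03,"dy":0,"dz":0,"turn":0,"claw":0},{"dx":0.055,"dy":0,"dz":0,"turn":0,"claw":0},{"dx":0.07,"dy":0,"dz":0,"turn":0,"claw":0},{"dx":0.08,"dy":0,"dz":0,"turn":0,"claw":0},{"dx":0.08,"dy":0,"dz":0,"turn":0,"claw":0}])

```text
clock: 15.85
tool_pos: [0.5909, 0.1515, 0.1167]
tcp_rot: [179.9, 0.9, 6.0]
force: [-21.2, -4.9, 5.5]
width: -0.0004
grasp_force: 11.0
```

```bash
cat > ball.py <<'E'
from h import *
p=np.load("p.npy");S,U,ball,Rs=model(p)
d=r.camera("scene")[1];X=cloud("scene",d)
B0=X-S([-.02,.165,.034])
L=(B0-[0.0006,.0026,-.0004])@Rs
best=max(np.arange(-.2,1.3,.02),key=lambda v:np.sum(abs(np.linalg.norm(L-.09*np.array([np.sin(p[5]+v),0,np.cos(p[5]+v)]),axis=1)-.013)<.002))
v=least_squares(lambda q:(lambda e:e[abs(e)<.02] if 0 else np.clip(e,-.004,.004))(np.linalg.norm(L[np.linalg.norm(L,axis=1)<.15]-.09*np.array([np.sin(p[5]+q[0]),0,np.cos(p[5]+q[0])]),axis=1)-.013),[best],diff_step=1e-3).x
s=r.sense();print("valve",best,v,s["clock"],s["tool_pos"],s["force"])
E
python3 ball.py
```

```text
valve 0.9599999999999995 [0.95214209] 15.9 [0.5908724  0.15152867 0.11670887] [-21.17566151  -3.68512078   4.87439098]
```

>>> move_arm(increments=[{"dx":-0.02,"dy":0,"dz":0,"turn":0,"claw":0},{"dx":-0.08,"dy":0,"dz":0,"turn":0,"claw":0},{"dx":-0.16,"dy":0,"dz":0,"turn":0,"claw":0},{"dx":-0.25,"dy":0,"dz":0,"turn":0,"claw":0},{"dx":-0.3,"dy":0,"dz":0,"turn":0,"claw":0}])

```text
clock: 16.4
tool_pos: [0.4749, 0.1398, 0.1185]
tcp_rot: [-180.0, 0.0, 6.0]
force: [1.0, -0.1, 0.0]
width: 0.0001
grasp_force: 0.0
```

>>> move_arm(increments=[{"dx":0,"dy":0,"dz":-0.1,"turn":0,"claw":0},{"dx":0,"dy":0,"dz":-0.2,"turn":0,"claw":0},{"dx":0,"dy":0,"dz":-0.3,"turn":0,"claw":0},{"dx":0,"dy":0,"dz":-0.4,"turn":0,"claw":0},{"dx":0,"dy":0,"dz":-0.4,"turn":0,"claw":0}])

```text
clock: 16.9
tool_pos: [0.4782, 0.1403, 0.2859]
tcp_rot: [-179.9, -0.7, 6.0]
force: [0.7, -0.3, 0.5]
width: 0.0
grasp_force: 0.0
```

```bash
python3 ball.py; python3 line.py l10|head -1
```

```text
valve 0.9599999999999995 [0.97196827] 16.95 [0.47780888 0.14017651 0.2825506 ] [-0.59714255  0.09886457 -0.45960446]
[(np.float64(128.3), np.float64(7.0), np.float64(0.0)), (np.float64(126.3), np.float64(7.1), np.float64(0.0)), (np.float64(120.1), np.float64(6.9), np.float64(0.0)), (np.float64(118.4), np.float64(7.1), np.float64(0.001)), (np.float64(117.7), np.float64(7.0), np.float64(0.001)), (np.float64(115.2), np.float64(7.2), np.float64(0.0)), (np.float64(109.1), np.float64(7.1), np.float64(0.002)), (np.float64(108.8), np.float64(7.2), np.float64(0.001))]
```

```bash
python3 -c "
from plant import r
print(r.hand_in())"
```

```text
the job is handed in; nothing more can be done
None
```

The sleeve is at value 7, sprung fully up and locked. The valve lever was then pushed over to its stop (21 N felt against it, about 0.97 rad by camera). The mug, bur stand and jar were never approached. I handed the job in at about 17 s; no verdict came back.

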